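Load the table shooter and hold it drawn to the marker

ROBOT

A 6-joint arm with a two-finger parallel gripper is mounted at the origin on the work surface. World frame = base frame: x ahead of the robot, y to its left, z up, the work surface at z = 0. Lengths are in m, angles in rad, forces in N, time in s.
With the tool pointing down it reaches from about 0.425 to 0.95 m from the base axis. Payload 3.5 kg.
Tool frame: the origin (TCP) lies midway between the tips of the shut fingers; the grasp point (between the pads) lies 19 mm behind it; z points along the fingers, y is the line along which they close (so a half turn about z gives the same grasp; the last joint's range is limited). The gripper opens to 85 mm and grips with 20 to 120 N. Pads are 22 mm wide; open, the fingers measure 114 mm over their backs; the gripper's body (76 mm by 85 mm) begins 54 mm behind the grasp point. The pads swing forward as they close: fully open they stand 13 mm farther back than shut.
Start: joints at [-1.435, 0.286, 1.577, -0, 1.279, -0.15], TCP at [0.19, -0.648, 0.231] pointing down, gripper open.
Joint ranges: [-2.77, 2.77], [-0.9, 2.22], [0.21, 2.48], [-1.53, 4.67], [0.24, 2.81], [-2.84, 2.84]. Speed limits (rad/s): [2.79, 2.79, 3.14, 3.14, 3.14, 3.14].

INTERFACE

Orientations are given as a unit quaternion [x, y, z, w].
In Python, from plant import get_state, read_camera, ctrl gives the robot as it stands.
- The arm moves only by the shell command python3 -m crank 'ROWS' [FORCE]. ROWS is JSON, a list of rows, each a list of 3 entries, a list of its own where there are three numbers: the shift along the tool's x, y, z in mm, then the turn about the tool's z in degrees, then the closure in counts, from 0 (fully open) to 255 (shut). In form: [[[tx, ty, tz], yaw, claw], ...]. A call has 1 to 10 rows; each row is the pose to reach, as a shift and turn from the pose commanded when the call began, along the tool's axes at that moment; what a row does not reach only later rows make up. A row lasts 1/10 s, in which the tool goes at most 50 mm and 8.59 degrees, less where a joint would pass 70% of its speed; a pose out of reach is approached as far as the arm can. A call with a gripper value outside its range is refused whole. The fingers move at their own pace and stop on an object; FORCE is the grip in N (left out, the last holds). Time passes only in rows, so rows that repeat a pose let the fingers close. It gives the time, the measured TCP pose, the force, the opening and the grip force at its end, in the units of the state.
- get_state(): the state, without advancing time (a new reading comes with each control period).
- read_camera(name): name is "side" or "top"; returns a dict with "frame" (384x512x3 uint8, blue, green, red), "range_z" (384x512 float32, m along the optical axis (not along the pixel's ray), 0 where there is no reading), "vfov" (degrees; the focal length in pixels is half the picture's height over the tangent of half this angle, whatever the lens; pixels are square), "cx", "cy" (the principal point, pixels), "k1" (the pictures are not rectified: a ray, as slopes to the right and down, at radius r is drawn at 1 + k1 r^2 times it, then the intrinsics apply), "origin" and "orientation" of the camera in the world. Camera axes: x right, y down, z forward; pixel columns grow to the right and rows downward; lengths in m; the calibration is good to about 2 mm. A picture is of the moment at which its call begins.
- ctrl.sign_off(): hands the job in; it is judged then, once.
The state is a dict: "time": time; "qpos": joint angles; "dq": joint speeds; "joint_efforts": joint torques, N m; "eef_pos": TCP position; "tcp_rot": TCP orientation; "contact_force": force on the tool from outside, world axes, zero at the start; "wrist_torque": the same for the moment, N m; "opening": opening from 0.0 (shut) to 1.0 (fully open); "finger_force": force on a finger pad.
Only numpy, scipy, OpenCV 4.12 (cv2) and the standard library are available. Lean on these libraries where they do the work, as an engineer would, in place of code of your own. Each camera call takes 0.05 s, during which the arm holds its last target. There are 200 camera calls.

TASK

Get the table shooter game ready for its shot: stand the red puck on the white start circle in the lane and let go of it, then take the yellow grip and pull the sprung rod out until its orange pointer stands over the green length marker. Finish while still holding the rod drawn there against its spring, with the puck waiting on its circle; leave the green marker where it is set and the blue puck, pencil pot and toy house undisturbed.

Things in the scene. Friction and masses are not known exactly. Their poses are not given: they have to be found in the camera images.
- game: Plywood shooter game fixed to the table. Base plank 250 x 150 x 12 mm with a lane 54 mm wide between white walls (x 60 to 250 mm, tops 24 mm above the table), a blue catch tray beyond it (to x = 370 mm), and a white length rail beside the rod (16 mm wide, 18 mm high, at y = 62 mm, x -165 to 20 mm). Origin on the table under the tube mouth; x = shot direction, the rod is pulled to -x; z up.
- tube_mouth (a point): Centre of the mouth of the fixed blue tube (35 mm over its aluminium collar, 45 mm long) that the rod slides out of, 45 mm above the table. Axes as the game's.
- start_circle (a point): Centre of the white start circle (50 mm diameter) painted on the lane floor, 12 mm above the table, at x = 175 mm of the game. Axes as the game's.
- rod: Sprung 12 mm steel rod that telescopes out of the tube, with an upright yellow grip plate on its outer end. Origin on the rod axis in the middle of the plate, 45 mm above the table, 65 mm outside the tube mouth when fully in, up to 155 mm out. Axes as the game's. Bare table below.
- grip (a point): Point to pinch, in the middle of the grip plate's upper part, 78 mm above the table. The plate is 14 mm thick along the game's x, 40 mm wide along y and stands from 34 to 98 mm above the table. Pinch it from above across its thickness, one finger on the tube side, fingertips above the rod and its ferrule (top 54 mm above the table); 58 mm free between plate and tube mouth. Moves with the rod.
- pointer (a point): Tip line of the orange pointer, a stick 6 mm wide from the grip plate towards the game's +y, to y = 70 mm over the length rail, 45 mm above the table; this point is 62 mm from the rod axis and moves with the rod. An inner spring pulls the rod in: 2.4 N when in, 1.2 N more per 10 mm pulled (8 to 12 N at the marker). In the lane its rubber head, when in, stops 30 mm short of the start circle's centre.
- marker_top (a point): Centre of the top of the green length marker, a block 14 mm (along the rail) x 24 x 16 mm high riding on the rail, its top 34 mm above the table, so the pointer passes 9 mm above it. Axes as the game's.
- marker (a joint): Where the green marker is set (m): how far the rod must be pulled out from fully in to bring the pointer exactly over it. 0.045 to 0.078. It slides stiffly (4 N) and is not to be moved.
- red_puck: Red puck: disc 44 mm in diameter and 16 mm high with a round knob on top, 20 mm in diameter and 26 mm high (42 mm in all), 80 g or so. Origin at the centre of its underside, z up. Starts on the table; pick it by the knob.
- blue_puck: Blue puck of the same size, to be left alone. Origin at the centre of its underside.
- pencil_pot: White pot with coloured pencils, 72 mm in diameter, pencils up to 120 mm high; left alone. Origin at the centre of its underside.
- toy_house: Small wooden house with a green roof, 70 x 60 x 92 mm; left alone. Origin at the centre of its underside.
Not all that is in view belongs to the job. What is meant by the red_puck is not pink, purple or turquoise, and is the larger of those in its own colour.

How it is judged:
On the way:
1. the red puck stands released on the start circle while the rod is still in (horizontal distance between red_puck and start_circle below 0.012 m and z of red_puck in the frame of start_circle between -0.004 and 0.004 m and angle between red_puck's own z axis and vertical below 0.1 rad and contact force between the fingers and red_puck below 0.2 N and linear speed of red_puck below 0.02 m/s and x of rod in the frame of tube_mouth above -0.077 m), for 0.2 s.
At the end, for the whole second after the job is handed in: The robot's fingers bear on the rod or its grip with more than 4 N and hold it still with the pointer within 7 mm of the marker's centre along the rail; the red puck stands upright and untouched in the lane, centre within 12 mm of the start circle's centre (horizontal distance between red_puck and start_circle below 0.012 m and z of red_puck in the frame of start_circle between -0.004 and 0.004 m and angle between red_puck's own z axis and vertical below 0.1 rad and contact force between the fingers and red_puck below 0.2 N and linear speed of each of red_puck, rod below 0.02 m/s and x of pointer in the frame of marker_top between -0.007 and 0.007 m and contact force between the fingers and rod above 4 N); the arm keeps its last pose, push and grip.
It fails at once if the blue puck is shifted by more than 20 mm or tipped (distance of blue_puck from where it was at the start of the episode above 0.02 m or angle between blue_puck's own z axis and vertical above 0.3 rad).
It fails at once if the pencil pot is shifted by more than 20 mm or tipped (distance of pencil_pot from where it was at the start of the episode above 0.02 m or angle between pencil_pot's own z axis and vertical above 0.3 rad).
It fails at once if the toy house is shifted by more than 20 mm or tipped (distance of toy_house from where it was at the start of the episode above 0.02 m or angle between toy_house's own z axis and vertical above 0.3 rad).
It fails at once if the green marker is pushed more than 5 mm from where it was set (distance of marker_top from where it was at the start of the episode above 0.005 m).
It also fails if it takes over 48 s, if anything falls off the work surface, if the arm or the gripper's body presses on something with over 40 N, if the wrist force passes 120 N, or if a joint passes its speed limit or range.

## Working session

There is one attempt and no reset: what is moved stays moved. The work goes in short steps, Python scripts to look and compute and a shell command to move; the robot and the scene stay as the last step left them, time stands still between calls to the robot, and variables do not carry over. Pictures are saved under pics/ and viewed, at most 10 in all, crops included, and the job is handed in when it is done.

```bash
mkdir -p pics
cat > h.py <<'E'
import numpy as np, cv2
from scipy.spatial.transform import Rotation as R
from plant import get_state, read_camera, ctrl
def snap(n,f):
    c=read_camera(n); cv2.imwrite(f'pics/{f}.png',c['frame']); np.save(f'pics/{f}.npy',c,allow_pickle=True); return c
def load(f): return np.load(f'pics/{f}.npy',allow_pickle=True).item()
def ray(c,u,v):
    f=192/np.tan(np.radians(c['vfov'])/2)
    d=np.array([(u-c['cx'])/f,(v-c['cy'])/f]); s=d.copy()
    for _ in range(30): s=d/(1+c['k1']*(s@s))
    return R.from_quat(c['orientation']).as_matrix()@np.array([s[0],s[1],1]), np.array(c['origin'])
def onz(c,u,v,z):
    d,o=ray(c,u,v); return o+d*(z-o[2])/d[2]
def dep(c,u,v):
    d,o=ray(c,u,v); return o+d*c['range_z'][int(round(v)),int(round(u))]
E
python3 - <<'E'
from h import *
for n in('top','side'):
    c=snap(n,n+'0'); print(n,c['origin'],c['orientation'],c['vfov'],c['k1'])
    cv2.imwrite(f'pics/{n}0b.png',cv2.resize(c['frame'],(800,600),interpolation=cv2.INTER_CUBIC))
print(get_state())
E
```

```text
top [0.4328203  0.11885374 1.24456802] [-0.69572461  0.71629851 -0.03265405  0.04263124] 42.3746696598788 -0.20506559994768006
side [0.42146121 0.76209735 0.68220389] [-0.08313679  0.90881844 -0.4060427   0.04760933] 51.34641859693466 -0.08730314173143007
{'time': 0.1, 'qpos': array([-1.43501276e+00,  2.87131227e-01,  1.57804369e+00, -3.36774130e-07,
        1.27865575e+00, -1.49974070e-01]), 'dq': array([ 3.08177531e-04, -9.74524513e-04, -2.27674787e-03,  1.36353627e-03,
       -1.87264146e-04, -2.16411813e-05]), 'joint_efforts': array([ 1.07225584e-03, -4.07294333e+01, -2.93698043e+01, -1.01840239e-04,
        3.40276194e-03,  5.49804341e-06]), 'eef_pos': array([ 0.19023319, -0.64700017,  0.23004234]), 'tcp_rot': array([ 9.89809547e-01,  1.42393145e-01,  7.77836051e-06, -1.11897811e-03]), 'contact_force': array([0.19921446, 0.1320632 , 0.75292478]), 'wrist_torque': array([0.04958579, 0.0330035 , 0.06507021]), 'finger_force': 0.0, 'opening': 0.9992852377893925}
```

View pics/top0b.png

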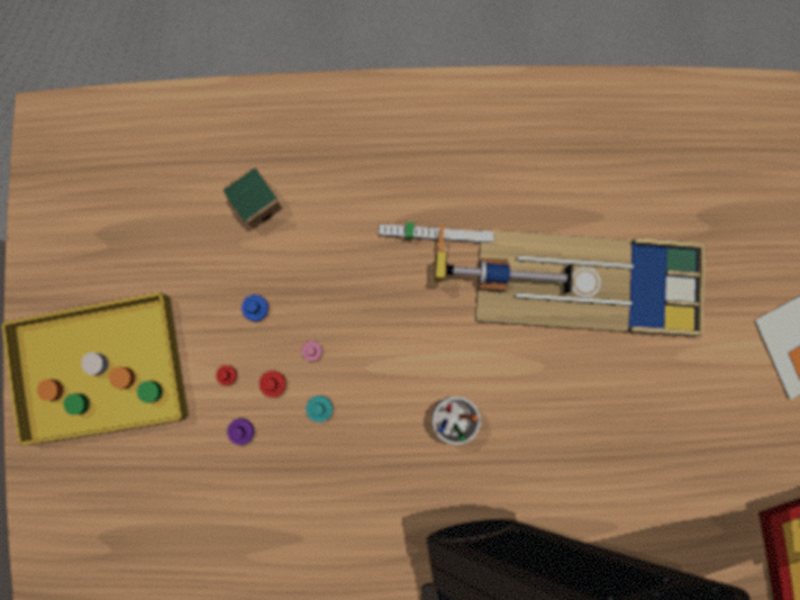

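View pics/side0b.png

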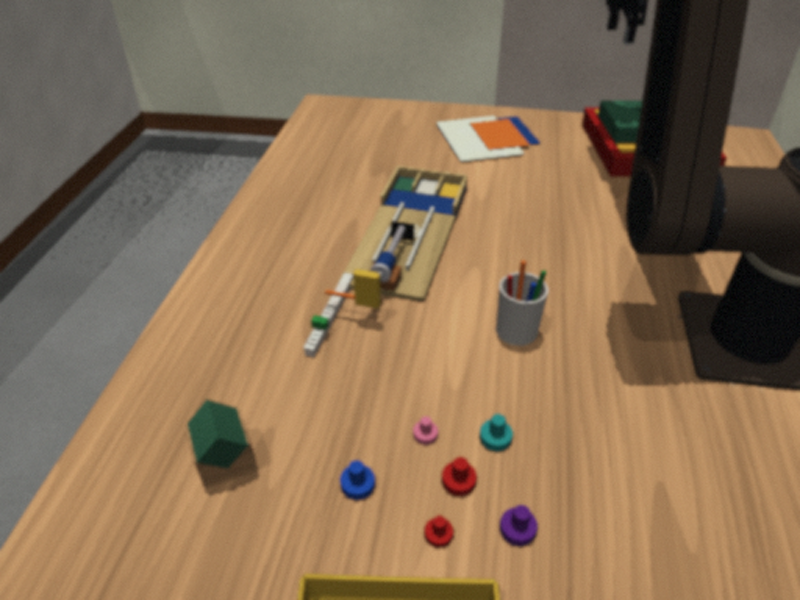

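The top view shows the large red puck at (272,384), small red decoy at (227,376), blue puck at (255,307), house at (250,198), pot at (456,421), start circle at (586,282), grip at (441,264), marker at (409,230). I'll enlarge the game and pucks.

Run:
```python
from h import *
c=load('top0')
cv2.imwrite('pics/cropA.png',cv2.resize(c['frame'][135:215,240:400],(800,400),interpolation=cv2.INTER_CUBIC))
hsv=cv2.cvtColor(c['frame'],cv2.COLOR_BGR2HSV)
def blob(n,x0,x1,y0,y1,lo,hi,z):
    m=np.zeros(hsv.shape[:2],np.uint8); m[y0:y1,x0:x1]=cv2.inRange(hsv,lo,hi)[y0:y1,x0:x1]
    k,_,st,ce=cv2.connectedComponentsWithStats(m)
    for i in range(1,k):
        if st[i,4]>8: print(n,st[i],ce[i].round(1),[onz(c,*ce[i],zz).round(4) for zz in z], dep(c,*ce[i]).round(4))
blob('red',135,200,230,260,(0,120,60),(6,255,255),(.016,.042)); blob('red2',135,200,230,260,(172,120,60),(180,255,255),(.016,.042))
blob('blue',150,180,180,210,(100,120,60),(130,255,255),(.016,))
blob('grip',270,295,150,185,(22,120,80),(35,255,255),(.098,))
blob('marker',250,275,135,160,(40,80,40),(90,255,255),(.034,))
blob('pointer',270,300,135,165,(5,150,120),(19,255,255),(.045,))
```

```text
red [139 234  13  13 128] [144.5 239.9] [array([0.438 , 0.3985, 0.016 ]), array([0.4379, 0.3926, 0.042 ])] [0.4379 0.3945 0.0336]
red [166 237  17  17 223] [174.  245.3] [array([0.4231, 0.324 , 0.016 ]), array([0.4233, 0.3196, 0.042 ])] [0.4233 0.32   0.0397]
blue [155 189  16  16 200] [162.7 196.7] [array([0.5454, 0.3507, 0.016 ])] [0.5429 0.3455 0.0435]
grip [279 161   7  18  99] [281.7 169.6] [array([0.5932, 0.0547, 0.098 ])] [0.5931 0.0548 0.099 ]
marker [260 142   5  11  45] [261.7 146.4] [array([0.6619, 0.0986, 0.034 ])] [0.6618 0.0986 0.0348]
pointer [281 148   3  13  22] [281.7 154.9] [array([0.6371, 0.0505, 0.045 ])] [0.637  0.0505 0.0457]
```

View pics/cropA.png

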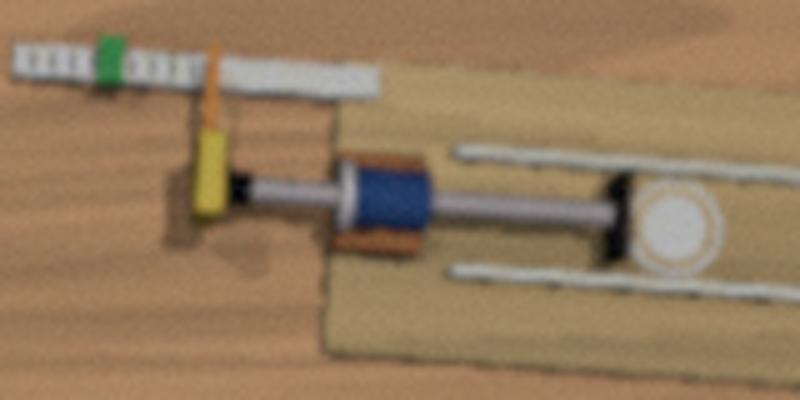

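Run:
```python
from h import *
for n in('top0','side0'):
    c=load(n)
    hsv=cv2.cvtColor(c['frame'],cv2.COLOR_BGR2HSV); m=(cv2.inRange(hsv,(0,110,50),(7,255,255))|cv2.inRange(hsv,(172,110,50),(180,255,255)))
    P=np.array([dep(c,u,v) for v,u in zip(*np.nonzero(m))])
    P=P[np.hypot(P[:,0]-.423,P[:,1]-.322)<.035]
    k=P[P[:,2]>.036]; d=P[(P[:,2]<.022)&(P[:,2]>.01)]
    print(n,len(k),'knob mean',k.mean(0).round(4),'mid',((k.min(0)+k.max(0))/2).round(4),'disc mid',((d.min(0)+d.max(0))/2).round(4),(d.max(0)-d.min(0)).round(3))
c=load('top0')
p=lambda x,y,z:onz(c,240+(x+.5)/5-.5,135+(y+.5)/5-.5,z)
ang=lambda a,b:np.degrees(np.arctan2(*(b-a)[[1,0]]))
print('circle',p(675,226,.012).round(4), 'edges',p(627,226,.012).round(4),p(722,226,.012).round(4))
for n,a,b,z in(('rail',(15,62),(378,82),.018),('wallU',(455,152),(790,177),.024),('wallL',(450,271),(790,293),.024),('rod',(250,190),(610,213),.051)):
    A,B=p(*a,z),p(*b,z); print(n,A.round(4),B.round(4),ang(A,B),np.linalg.norm(B-A))
print('collar',p(347,193,.0625).round(4),'pointer',p(213,60,.048).round(4))
g=onz(c,281.7,169.6,.098);print('grip-circle ang',ang(g,p(675,226,.012)),np.linalg.norm((g-p(675,226,.012))[:2]))
s=get_state();print(R.from_quat(s['tcp_rot']).as_matrix().round(3))
# side view: circle via white pixels
c=load('side0')
cv2.imwrite('pics/cropS.png',cv2.resize(c['frame'][100:230,190:310],(720,780),interpolation=cv2.INTER_CUBIC)[:600])
```

```text
top0 52 knob mean [0.4223 0.3236 0.0411] mid [0.4229 0.3226 0.0415] disc mid [0.4238 0.3241 0.016 ] [0.04  0.041 0.012]
side0 83 knob mean [0.4259 0.3261 0.0413] mid [0.4263 0.3253 0.0405] disc mid [0.4258 0.3273 0.0161] [0.042 0.039 0.012]
circle [ 0.5726 -0.185   0.012 ] edges [ 0.5733 -0.1602  0.012 ] [ 0.5719 -0.2095  0.012 ]
rail [0.6648 0.1464 0.018 ] [ 0.6493 -0.0359  0.018 ] -94.87860047758662 0.1830278865533429
wallU [ 0.6117 -0.0723  0.024 ] [ 0.5944 -0.2432  0.024 ] -95.76626677808352 0.17178176163864428
wallL [ 0.552  -0.0669  0.024 ] [ 0.5357 -0.2395  0.024 ] -95.41263803849479 0.17336777907580084
rod [0.5919 0.0331 0.051 ] [ 0.5755 -0.1433  0.051 ] -95.31159091254409 0.1771699043858762
collar [ 0.5876 -0.0128  0.0625] pointer [0.6572 0.0486 0.048 ]
grip-circle ang -94.92609061806975 0.24065131696118353
[[ 0.959  0.282 -0.   ]
 [ 0.282 -0.959  0.002]
 [ 0.    -0.002 -1.   ]]
```

```bash
cat >> h.py <<'E'
def go(x,y,z,psi=None):
    s=get_state(); M=R.from_quat(s['tcp_rot']).as_matrix(); p=np.array(s['eef_pos'])
    cur=np.degrees(np.arctan2(M[1,1],M[0,1])); sh=M.T@(np.array([x,y,z])-p)*1000
    yaw=0 if psi is None else -((psi-cur+180)%360-180)
    print('t',round(s['time'],2),'at',p.round(4),'psi',cur.round(2),'shift',sh.round(1),'yaw',round(float(yaw),2),'rows',np.linalg.norm(sh)/50,abs(yaw)/8.59)
E
python3 -c "
from h import *
go(.52,-.35,.231,-5.2)"
```

```text
t 0.1 at [ 0.1902 -0.647   0.23  ] psi -73.63 shift [ 4.001e+02 -1.920e+02 -4.000e-01] yaw -68.43 rows 8.875948765134945 7.96592159739529
```

```bash
python3 -m crank '[[[400,-192,0],-68.4,0],[[400,-192,0],-68.4,0],[[400,-192,0],-68.4,0],[[400,-192,0],-68.4,0],[[400,-192,0],-68.4,0],[[400,-192,0],-68.4,0],[[400,-192,0],-68.4,0],[[400,-192,0],-68.4,0],[[400,-192,0],-68.4,0],[[400,-192,0],-68.4,0]]' 40; python3 -c "
from h import *
go(.6,.1,.23,-5.2)"
```

```text
time: 1.1
eef_pos: [0.523, -0.3464, 0.2307]
tcp_rot: [0.737, 0.676, 0.001, -0.001]
contact_force: [-0.6, -1.0, -0.3]
opening: 0.999
finger_force: 0.0
t 1.1 at [ 0.523  -0.3464  0.2307] psi -4.87 shift [451.3  38.9   1.6] yaw 0.33 rows 9.059294664268219 0.03819097514359395
```

```bash
python3 -m crank '[[[450,39,0],0,0],[[450,39,0],0,0],[[450,39,0],0,0],[[450,39,0],0,0],[[450,39,0],0,0],[[450,39,0],0,0],[[450,39,0],0,0],[[450,39,0],0,0],[[450,39,0],0,0],[[450,39,0],0,0]]'; python3 -c "
from h import *
go(.4245,.325,.12,-5.2)"
```

```text
time: 2.1
eef_pos: [0.5996, 0.0986, 0.2308]
tcp_rot: [0.737, 0.676, 0.0, -0.001]
contact_force: [0.2, 0.3, -0.1]
opening: 1.0
finger_force: 0.0
t 2.1 at [0.5996 0.0986 0.2308] psi -4.91 shift [ 210.5 -193.7  111.3] yaw 0.29 rows 6.138184851417046 0.03413916334304796
```

```bash
python3 -m crank '[[[210,-194,0],0,0],[[210,-194,0],0,0],[[210,-194,0],0,0],[[210,-194,0],0,0],[[210,-194,0],0,0],[[210,-194,0],0,0],[[210,-194,110],0,0],[[210,-194,110],0,0],[[210,-194,110],0,0],[[210,-194,110],0,0]]'
python3 - <<'E'
from h import *
go(.4245,.325,.019)
for n in('side','top'):
    c=snap(n,n+'1')
c=load('side1'); cv2.imwrite('pics/s1c.png',cv2.resize(c['frame'][230:360,200:360],(800,650),interpolation=cv2.INTER_CUBIC)[:600])
E
```

```text
time: 3.1
eef_pos: [0.4246, 0.3193, 0.1192]
tcp_rot: [0.739, 0.674, -0.003, -0.001]
contact_force: [-0.1, 0.7, 0.8]
opening: 1.003
finger_force: 0.0
t 3.1 at [0.4246 0.3193 0.1192] psi -5.28 shift [  6.   -0.2 100.2] yaw 0.0 rows 2.008217348383266 0.0
```

View pics/s1c.png

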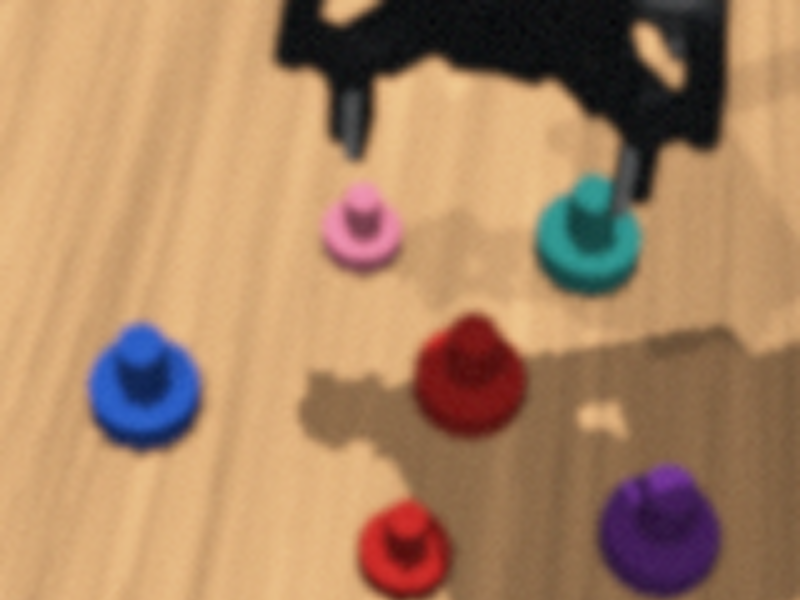

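The gripper hangs open above and behind the red puck (crop 470,375), with its neighbours clear of the fingers. I'll go down.

```bash
python3 -m crank '[[[3,0,50],0,0],[[3,0,70],0,0],[[3,0,70],0,0],[[3,0,70],0,0]]'; python3 -c "
from h import *
go(.4245,.325,.019)"
```

```text
time: 3.6
eef_pos: [0.4281, 0.3244, 0.0539]
tcp_rot: [0.739, 0.674, 0.002, 0.001]
contact_force: [0.5, -0.7, 1.2]
opening: 0.999
finger_force: 0.0
t 3.6 at [0.4281 0.3244 0.0539] psi -5.25 shift [ 0.2 -3.7 34.9] yaw 0.0 rows 0.701996858457819 0.0
```

```bash
python3 -m crank '[[[0,-2,25],0,0],[[0,-2,32],0,0],[[0,-2,32],0,0],[[0,-2,32],0,0]]'; python3 -c "
from h import *
go(.4245,.325,.019)"
```

```text
time: 4.0
eef_pos: [0.4251, 0.3244, 0.0209]
tcp_rot: [0.739, 0.674, 0.001, 0.0]
contact_force: [-0.7, 0.1, -0.2]
opening: 1.0
finger_force: 0.0
t 4.0 at [0.4251 0.3244 0.0209] psi -5.23 shift [ 0.5 -0.7  1.9] yaw 0.0 rows 0.042298836714118944 0.0
```

```bash
python3 -m crank '[[[0,0,0],0,200],[[0,0,0],0,255],[[0,0,0],0,255],[[0,0,0],0,255],[[0,0,0],0,255],[[0,0,0],0,255],[[0,0,0],0,255],[[0,0,0],0,255]]' 30; python3 -m crank '[[[0,0,-20],0,255],[[0,0,-60],0,255],[[0,0,-100],0,255],[[0,0,-130],0,255],[[0,0,-150],0,255],[[0,0,-150],0,255],[[0,0,-150],0,255]]'
python3 - <<'E'
from h import *
go(.62,.1,.17)
c=snap('side','side2'); cv2.imwrite('pics/s2c.png',cv2.resize(c['frame'][180:330,200:360],(640,600),interpolation=cv2.INTER_CUBIC))
E
```

```text
time: 4.8
eef_pos: [0.4242, 0.3241, 0.0196]
tcp_rot: [0.739, 0.674, 0.0, 0.0]
contact_force: [-0.3, -0.3, 2.3]
opening: 0.221
finger_force: 29.6
time: 5.5
eef_pos: [0.4235, 0.3237, 0.1684]
tcp_rot: [0.739, 0.674, -0.001, -0.0]
contact_force: [-0.3, 0.7, -2.4]
opening: 0.222
finger_force: 29.4
t 5.5 at [0.4235 0.3237 0.1684] psi -5.23 shift [-204.8  216.1   -1.7] yaw 0.0 rows 5.954738165982644 0.0
```

View pics/s2c.png

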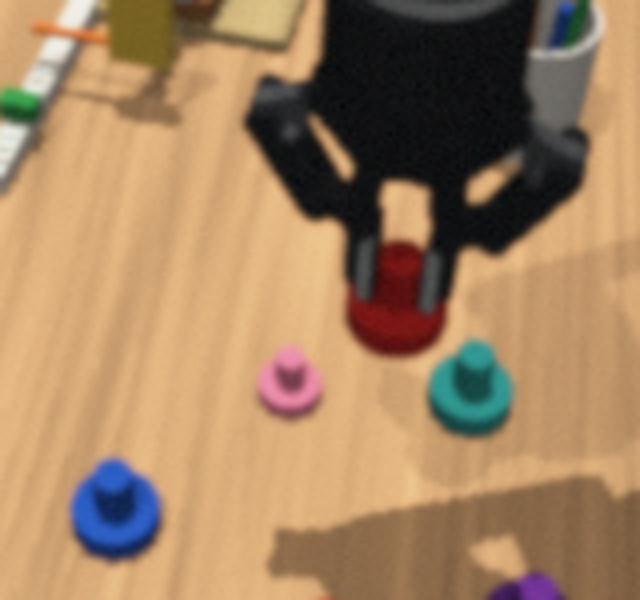

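The puck is held upright by the knob between the pads (crop 397,290).

```bash
python3 -m crank '[[[-205,216,0],0,255],[[-205,216,0],0,255],[[-205,216,0],0,255],[[-205,216,0],0,255],[[-205,216,0],0,255],[[-205,216,0],0,255],[[-205,216,0],0,255],[[-205,216,0],0,255]]'; python3 -c "
from h import *
go(.5726,-.185,.17,-5.2)"
```

```text
time: 6.35
eef_pos: [0.6195, 0.0991, 0.1663]
tcp_rot: [0.739, 0.673, -0.002, -0.002]
contact_force: [-0.2, 0.7, -2.4]
opening: 0.219
finger_force: 29.6
t 6.35 at [0.6195 0.0991 0.1663] psi -5.36 shift [-287.3  -20.1   -3.6] yaw -0.16 rows 5.759980354709615 0.018831070694776367
```

```bash
python3 -m crank '[[[-287,-20,0],0,255],[[-287,-20,0],0,255],[[-287,-20,0],0,255],[[-287,-20,0],0,255],[[-287,-20,0],0,255],[[-287,-20,0],0,255],[[-287,-20,80],0,255],[[-287,-20,80],0,255],[[-287,-20,80],0,255],[[-287,-20,80],0,255]]'
python3 - <<'E'
from h import *
c=snap('side','side3'); cv2.imwrite('pics/s3c.png',cv2.resize(c['frame'][100:200,200:320],(720,600),interpolation=cv2.INTER_CUBIC))
go(.5726,-.185,.0345)
E
```

```text
time: 7.35
eef_pos: [0.5737, -0.1821, 0.0885]
tcp_rot: [0.738, 0.675, -0.0, -0.001]
contact_force: [0.3, -0.7, -0.9]
opening: 0.224
finger_force: 29.7
t 7.4 at [ 0.5751 -0.1829  0.0904] psi -5.13 shift [-2.3 -2.3 55.9] yaw 0.0 rows 1.1196792019505066 0.0
```

View pics/s3c.png

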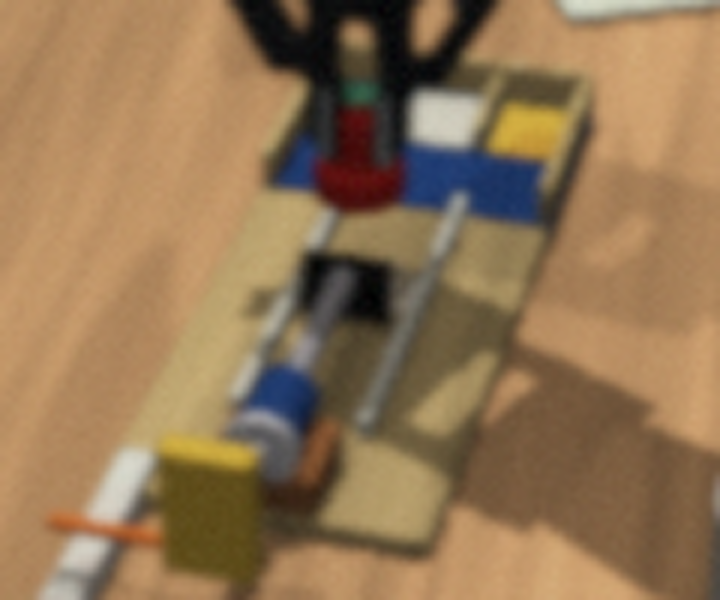

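```bash
python3 -m crank '[[[-2,-2,30],0,255],[[-2,-2,50],0,255],[[-2,-2,55],0,255],[[-2,-2,55],0,255],[[-2,-2,55],0,255]]'; python3 -c "
from h import *
go(.5723,-.185,.032)"
```

```text
time: 7.9
eef_pos: [0.5738, -0.1861, 0.0366]
tcp_rot: [0.738, 0.674, 0.001, 0.002]
contact_force: [0.7, 0.3, -1.3]
opening: 0.222
finger_force: 29.7
t 7.9 at [ 0.5738 -0.1861  0.0366] psi -5.19 shift [ 1.  -1.6  4.6] yaw 0.0 rows 0.10004223573707546 0.0
```

```bash
python3 -m crank '[[[0,-1,3],0,255],[[0,-1,4],0,255],[[0,-1,4],0,255],[[0,-1,4],0,255]]'; python3 -m crank '[[[0,0,0],0,255],[[0,0,0],0,255]]'
```

```text
time: 8.3
eef_pos: [0.5719, -0.1859, 0.0316]
tcp_rot: [0.739, 0.674, 0.0, 0.001]
contact_force: [-0.4, 0.7, 5.4]
opening: 0.22
finger_force: 30.2
time: 8.5
eef_pos: [0.572, -0.1859, 0.0316]
tcp_rot: [0.739, 0.674, 0.0, 0.001]
contact_force: [-1.1, 0.0, 5.8]
opening: 0.22
finger_force: 30.2
```

Contact at the right height (TCP 12 mm above pick). Release and lift.

```bash
python3 -m crank '[[[0,0,-1],0,150],[[0,0,-1],0,110],[[0,0,-1],0,110],[[0,0,-1],0,110],[[0,0,-1],0,110],[[0,0,-15],0,110],[[0,0,-50],0,110],[[0,0,-100],0,110],[[0,0,-150],0,110],[[0,0,-150],0,110]]'; python3 -c "
from h import *
go(.6,.055,.2,-95.2)"
```

```text
time: 9.5
eef_pos: [0.576, -0.188, 0.1916]
tcp_rot: [0.739, 0.674, 0.003, 0.009]
contact_force: [0.3, -0.5, 1.5]
opening: 0.569
finger_force: 0.0
t 9.5 at [ 0.576  -0.188   0.1916] psi -5.21 shift [244.1   1.9 -10.1] yaw 89.99 rows 4.886080991436224 10.476060792505397
```

```bash
python3 -m crank '[[[244,2,0],90,110],[[244,2,0],90,110],[[244,2,0],90,110],[[244,2,0],90,110],[[244,2,0],90,110],[[244,2,0],90,110],[[244,2,0],90,110],[[244,2,0],90,110],[[244,2,0],90,110],[[244,2,0],90,110]]'; python3 -m crank '[[[0,0,0],1,110],[[0,0,0],1,110],[[0,0,0],1,110]]';python3 - <<'E'
from h import *
go(.593,.0555,.13,-95.2)
snap('top','top4')
c=snap('side','side4'); cv2.imwrite('pics/s4c.png',cv2.resize(c['frame'][80:230,190:370],(720,600),interpolation=cv2.INTER_CUBIC))
E
```

```text
time: 10.5
eef_pos: [0.5954, 0.0574, 0.1809]
tcp_rot: [1.0, 0.009, 0.0, 0.0]
contact_force: [0.1, 0.5, 0.2]
opening: 0.57
finger_force: 0.0
time: 10.8
eef_pos: [0.5954, 0.0572, 0.1805]
tcp_rot: [1.0, 0.004, 0.0, -0.0]
contact_force: [0.2, -0.1, 0.1]
opening: 0.57
finger_force: 0.0
t 10.8 at [0.5954 0.0572 0.1805] psi -89.5 shift [-2.4  1.7 50.5] yaw 5.7 rows 1.0124497472771494 0.6641065318756874
```

View pics/s4c.png

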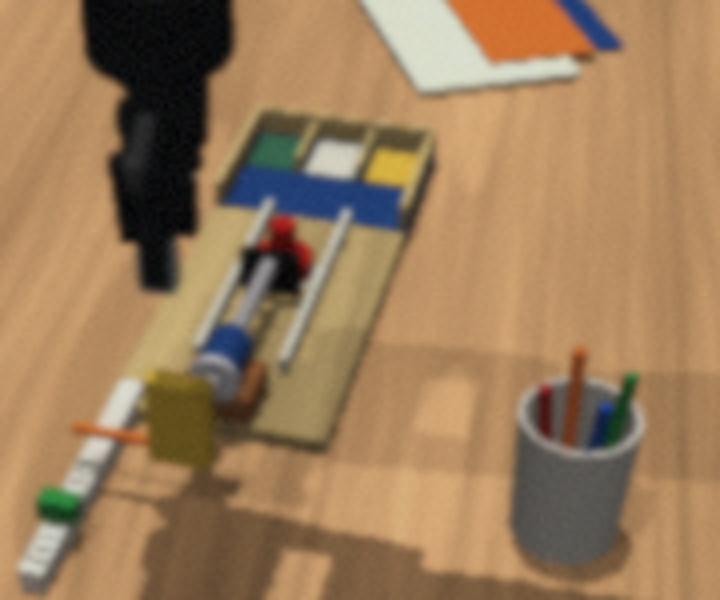

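The red puck stands upright in the lane beyond the head (crop 285,240); grip at (182,418). Check the puck numerically.

Run:
```python
from h import *
for n in('top4','side4'):
    c=load(n)
    hsv=cv2.cvtColor(c['frame'],cv2.COLOR_BGR2HSV); m=(cv2.inRange(hsv,(0,110,50),(7,255,255))|cv2.inRange(hsv,(172,110,50),(180,255,255)))
    P=np.array([dep(c,u,v) for v,u in zip(*np.nonzero(m))])
    P=P[np.hypot(P[:,0]-.572,P[:,1]+.185)<.05]; print(n,len(P))
    for lo,hi in((.048,.06),(.02,.034)):
        k=P[(P[:,2]>lo)&(P[:,2]<hi)]
        if len(k): print(len(k),'mean',k.mean(0).round(4),'mid',((k.min(0)+k.max(0))/2).round(4),(k.max(0)-k.min(0)).round(3))
```

```text
top4 224
55 mean [ 0.5728 -0.1838  0.0532] mid [ 0.5733 -0.1841  0.054 ] [0.018 0.02  0.011]
152 mean [ 0.5707 -0.1818  0.027 ] mid [ 0.5727 -0.1836  0.0274] [0.041 0.041 0.013]
side4 86
39 mean [ 0.5728 -0.1732  0.0525] mid [ 0.5721 -0.1692  0.0519] [0.032 0.051 0.008]
20 mean [ 0.5661 -0.1863  0.0281] mid [ 0.5731 -0.1853  0.0263] [0.038 0.024 0.011]
```

```bash
python3 -m crank '[[[-2,1,20],5,110],[[-2,1,50],5,110],[[-2,1,50],5,110],[[-2,1,50],5,110]]'; python3 -c "
from h import *
go(.5935,.056,.061,-95.2)"
```

```text
time: 11.3
eef_pos: [0.5931, 0.0562, 0.13]
tcp_rot: [0.999, -0.04, -0.001, -0.0]
contact_force: [0.4, -0.1, 0.4]
opening: 0.568
finger_force: 0.0
t 11.3 at [0.5931 0.0562 0.13  ] psi -94.58 shift [ 0.6  0.2 69. ] yaw 0.62 rows 1.3804258263681928 0.07239963693151484
```

Puck is about 1.5 mm from the circle centre. Down onto the grip.

```bash
python3 -m crank '[[[0,0,30],0,110],[[0,0,55],0,110],[[0,0,68],0.5,110],[[0,0,68],0.5,110],[[0,0,68],0.5,110]]'; python3 -m crank '[[[0,0,0],0,160],[[0,0,0],0,255],[[0,0,0],0,255],[[0,0,0],0,255],[[0,0,0],0,255],[[0,0,0],0,255]]' 60; python3 -c "
from h import *
go(.593,.055,.061,-95.2)"
```

```text
time: 11.8
eef_pos: [0.5946, 0.0561, 0.0638]
tcp_rot: [0.999, -0.045, 0.001, 0.0]
contact_force: [0.1, 0.2, 0.5]
opening: 0.571
finger_force: 0.0
time: 12.4
eef_pos: [0.5945, 0.0556, 0.0641]
tcp_rot: [0.999, -0.045, 0.001, 0.0]
contact_force: [-0.7, -2.3, 5.6]
opening: 0.159
finger_force: 59.1
t 12.4 at [0.5945 0.0556 0.0641] psi -95.18 shift [-1.5  0.8  3.1] yaw 0.02 rows 0.07009405335484561 0.0019483065087224447
```

Gripped at 13.5 mm opening, which matches the plate. Pull along -tool y.

```bash
python3 -m crank '[[[0,-8,0],0,255],[[0,-18,0],0,255],[[0,-28,0],0,255],[[0,-38,0],0,255],[[0,-45,0],0,255],[[0,-49,0],0,255],[[0,-49,0],0,255],[[0,-49,0],0,255]]'
python3 - <<'E'
from h import *
s=get_state(); p=np.array(s['eef_pos']); print('moved', (p-[.5945,.0556,.0641])@[.091,.996,0])
for n in('top','side'): snap(n,n+'5')
a=cv2.resize(load('top5')['frame'][130:190,235:295],(400,400),interpolation=cv2.INTER_CUBIC)
b=cv2.resize(load('side5')['frame'][170:240,170:240],(400,400),interpolation=cv2.INTER_CUBIC)
cv2.imwrite('pics/c5.png',np.hstack([a,b]))
E
```

```text
time: 13.2
eef_pos: [0.5993, 0.103, 0.0641]
tcp_rot: [0.999, -0.045, 0.001, 0.002]
contact_force: [-0.4, -7.9, 5.3]
opening: 0.156
finger_force: 59.1
moved 0.047628772165676805
```

View pics/c5.png

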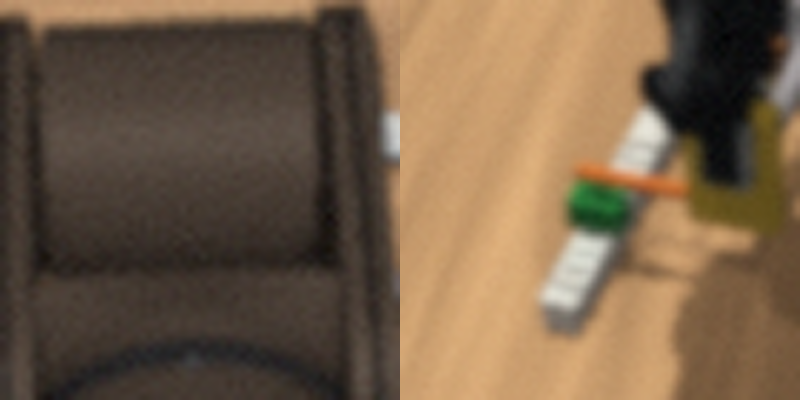

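The side crop shows the orange pointer just at the far edge of the green marker (~(600,177) against (600,200)), parallax included; measuring with depth.

Run:
```python
from h import *
gx=np.array([-.0906,-.9959])
def meas(f):
    c=load(f); hsv=cv2.cvtColor(c['frame'],cv2.COLOR_BGR2HSV)
    for n,lo,hi,z in(('marker',(40,80,30),(90,255,255),.034),('pointer',(5,150,120),(17,255,255),.045)):
        v,u=np.nonzero(cv2.inRange(hsv,lo,hi)); P=np.array([dep(c,a,b) for a,b in zip(u,v)])
        P=P[(abs(P[:,0]-.655)<.025)&(abs(P[:,1]-.08)<.05)&(P[:,2]<.08)&(P[:,2]>(z-.006))]
        if len(P):
            s=P[:,:2]@gx; print(f,n,len(P),'mean',P.mean(0).round(4),'gx mean',s.mean().round(4),'range',s.min().round(4),s.max().round(4))
for f in('top0','side0','side5'): meas(f)
```

```text
top0 marker 44 mean [0.6623 0.0986 0.0337] gx mean -0.1582 range -0.1631 -0.1527
top0 pointer 19 mean [0.644  0.0499 0.0466] gx mean -0.108 range -0.11 -0.1049
side0 marker 50 mean [0.6636 0.1005 0.0333] gx mean -0.1602 range -0.168 -0.1514
side0 pointer 25 mean [0.6481 0.0499 0.0469] gx mean -0.1085 range -0.1127 -0.1046
side5 marker 47 mean [0.6637 0.1005 0.0333] gx mean -0.1602 range -0.1666 -0.1513
side5 pointer 39 mean [0.6495 0.0995 0.0466] gx mean -0.1579 range -0.1617 -0.1526
```

About 1.5 mm short on both estimates; top it up and check.

```bash
python3 -m crank '[[[0,-1.5,0],0,255],[[0,-1.5,0],0,255],[[0,-1.5,0],0,255],[[0,-1.5,0],0,255],[[0,-1.5,0],0,255]]'
python3 - <<'E'
from h import *
gx=np.array([-.0906,-.9959]); c=snap('side','side6'); hsv=cv2.cvtColor(c['frame'],cv2.COLOR_BGR2HSV)
for n,lo,hi,z in(('marker',(40,80,30),(90,255,255),.034),('pointer',(5,150,120),(17,255,255),.045)):
    v,u=np.nonzero(cv2.inRange(hsv,lo,hi)); P=np.array([dep(c,a,b) for a,b in zip(u,v)])
    P=P[(abs(P[:,0]-.655)<.025)&(abs(P[:,1]-.08)<.05)&(P[:,2]<.08)&(P[:,2]>(z-.006))]; s=P[:,:2]@gx; print(n,P.mean(0).round(4),s.mean().round(4),s.min().round(4),s.max().round(4))
cv2.imwrite('pics/s6c.png',cv2.resize(c['frame'][90:240,170:320],(600,600),interpolation=cv2.INTER_CUBIC))
E
```

```text
time: 13.8
eef_pos: [0.5994, 0.1042, 0.0641]
tcp_rot: [0.999, -0.045, 0.001, 0.002]
contact_force: [-0.1, -7.7, 5.2]
opening: 0.155
finger_force: 59.1
marker [0.6635 0.1002 0.033 ] -0.1599 -0.1654 -0.1517
pointer [0.6505 0.1005 0.0463] -0.159 -0.163 -0.1537
```

View pics/s6c.png

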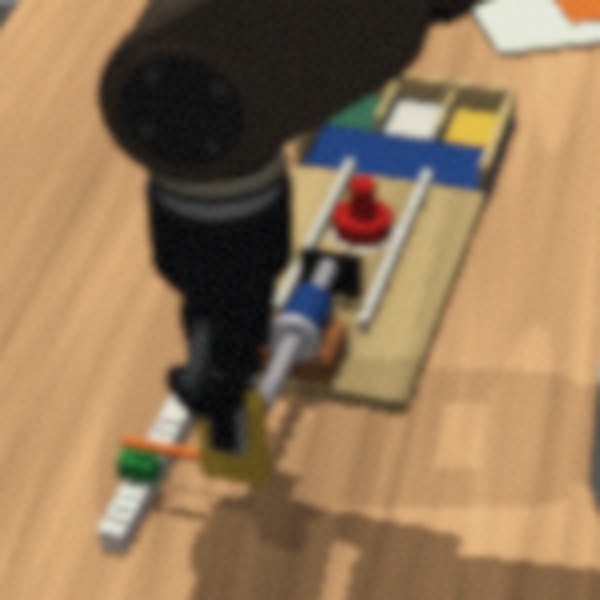

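The puck stands on its circle (crop 362,215) and the rod is drawn, with the pointer (160,447) within about 1 mm of the marker centre (138,463 before parallax). Handing in.

```bash
python3 -c "
from plant import ctrl
print(ctrl.sign_off())"
```

```text
the job is handed in; nothing more can be done
None
```

The job is handed in, though no verdict came back: the red puck stands released on the start circle, about 1.5 mm off centre, and the gripper is holding the rod drawn with the pointer about 1 mm from the green marker's centre.

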